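# Show the bearing ball to the up-looking camera

## Robot

A 6-joint arm with a two-finger parallel gripper is mounted at the origin on a cart in front of the work surface, level with it; the furniture and walls round the work are solid. World frame = base frame: x ahead of the robot, y to its left, z up, the work surface at z = 0. Lengths are in mm, angles in rad, forces in N, time in s.
With the tool pointing down it reaches from about 350 to 875 mm from the base axis. Payload 4.2 kg.
Tool frame: the origin (TCP) lies between the finger pads; the fingertips stand arm.finger_overhang ahead of it and the grasp point (between the pads) lies 11 mm behind it (arm.finger_overhang is the distance from the TCP to the fingertips, in mm); z points along the fingers, x is the direction in which the jaws open and shut, and the axes are right-handed (so a half turn about z gives the same grasp; the last joint's range is limited). The gripper opens to 87 mm and grips with 3 to 60 N. Pads are 19 mm wide; open, the fingers measure 117 mm over their backs; the gripper's body (75 mm by 190 mm) begins 51 mm behind the grasp point.
Start: joints at [1.586, 0.385, 0.008, 0, -1.194, -0.259], TCP at [150.838, 606.504, 201.25] pointing down, gripper open.
Joint ranges: [-3.14, 3.14], [-1.21, 2.06], [-1.07, 1.41], [-3.16, 2.05], [-2.99, -0.16], [-3.1, 3.1]. Speed limits (rad/s): [2.79, 2.79, 3.14, 3.14, 3.14, 3.14].

## Interface

Orientations are given as a rotation vector (axis times angle).
In Python, from rig import arm, imaging gives the robot as it stands.
- The arm moves only by the tool apply_moves, never from a script. Its argument "commands" is a list of rows, each a list of 3 entries, a list of its own where there are three numbers: the opening in per cent of the stroke, from 0 (shut) to 100 (fully open), then the shift along the tool's x, y, z in cm, then the turn, a rotation vector about the tool's x, y, z in rad. In form: [[gripper, [dx, dy, dz], [rx, ry, rz]], ...]. A call has 1 to 8 rows; each row shifts and turns the commanded pose from where the row before left it, along the tool's axes as they then stand; what a row does not reach is not made up. A row lasts 1/8 s, in which the tool goes at most 62.5 mm and 10.7 degrees, less where a joint would pass 70% of its speed; a pose out of reach is approached as far as the arm can. A call is refused whole if a number of a shift passes 6.25 or a number of a turn 0.188, either way. A call with a gripper value outside its range is refused whole. The fingers move at their own pace and stop on an object; "newtons" is the grip in N (left out, the last holds). Time passes only in rows, so rows that do not move let the fingers close. It gives the time, the measured TCP pose, the force and the opening at its end, in the units of the state.
- arm.state(): the state, without advancing time (a new reading comes with each control period).
- imaging.camera(name): name is "scene" or "top"; returns the picture (384x512x3 uint8, red, green, blue); there is no depth.
- imaging.camera_params(name): a dict with "fx", "fy", "cx", "cy" (pixels), "cam_to_world" (4x4, takes a point from camera to world coordinates). Camera axes: x right, y up, looking along -z (the intrinsics and any distortion apply to the point x, -y, -z); pixel columns grow to the right and rows downward; lengths in mm; the calibration is good to about 2 mm. A picture is of the moment at which its call begins. camera_params takes no time and is no camera call.
- arm.close_job(): hands the job in, once; it reports no verdict.
The state is a dict: "clock": time; "joint_pos": joint angles; "joint_velocities": joint speeds; "effort": joint torques, N m; "tcp_pos": TCP position; "ee_rot": TCP orientation; "wrist_force": force on the tool from outside, world axes, zero at the start; "torque": the same for the moment, N m; "opening": finger opening in mm.
Only numpy, scipy, OpenCV 4.12 (cv2) and the standard library are available. Lean on these libraries where they do the work, as an engineer would, in place of code of your own. Each camera call takes 0.05 s, during which the arm holds its last target. There are 200 camera calls.

## Task

The drawer of the small ball cabinet was left open over the inspection camera: first push it fully home until it snaps in. Then lift the ball tray by its upright grip, carrying it smoothly and level enough that the loose steel ball never leaves its pocket, and finish with the gripper still holding the tray in the air, level and still, the ball centred about 60 mm above the camera's round glass. Do not put the tray down or let go at the end, and leave the eraser, the gauge block and the ring gauge where they are.

Things in the scene. Friction and masses are not known exactly. Their poses are not given: they have to be found in the camera images.
- cabinet: Grey one-drawer desktop cabinet, fixed, 120 (x) x 130 (y) x 100 mm high. Origin: centre of its underside. Its own x axis points from the drawer front into the cabinet; its front face is 60 mm from the origin along its -x. Its yaw differs from run to run.
- kit_drawer (a joint): How far the drawer is out, m: 0 = fully home, 0.09 = all the way out. Slides with about 1 N of friction; a sprung catch resists with about 5 N over the last 11 mm and, past its peak at 4.5 mm, pulls the drawer home against a hard stop. It starts 65 to 85 mm out.
- drawer_front (a point): Centre of the flat aluminium drawer front (118 wide, 50 high, no handle, a card frame 1 mm proud in its middle); its lower edge is 25 mm below this point and is 43 mm above the desk. Moves with the drawer; same axes as the cabinet: pushing along +x closes the drawer. When home, the front is flush with the cabinet's front face.
- lens (a point): Centre of the top of the round glass (30 mm across) on the black up-looking inspection camera, a fixed block 60 x 60 x 32 mm standing about 55 mm in front of the cabinet's front face, so that the open drawer hangs over it; z points up. This point is 32 mm above the desk.
- tray: The loose ball tray, 116 (x) x 56 (y) mm, aluminium plate on a clear base, together 5.5 mm thick, about 0.14 kg. Origin: centre of its underside; z up when level. An upright grip fin stands on its middle, a ball pocket is 36 mm from its middle along its +x, the other end is bare. On the desk the pocket end points roughly away from the robot.
- tray_grip (a point): Point to grasp on the tray's upright fin, 34 mm above the tray's underside. The fin is 30 mm long (tray x), 12 mm thick (tray y) and its top is 49.5 mm above the underside; a 3 mm foot step round it ends 8.5 mm above the underside. Tray axes. Take it from above with fingers on its two flat sides (closing along tray y).
- pocket (a point): Centre of the ball when it rests in the pocket: 36 mm from the tray's middle along tray +x, 13 mm above the tray's underside. Tray axes. The pocket is a round recess 18 mm across and 2.5 mm deep with a clear floor 3 mm thick; the ball climbs out if the tray is tipped more than about 40 degrees or jerked.
- ball_center (a point): Centre of the loose steel ball, 20 mm in diameter, 33 g, in the tray's pocket with about 2 mm of play.
- eraser_mid (a point): Centre of a loose eraser, 46 x 20 x 12 mm, lying on the desk; leave it.
- gauge_block_mid (a point): Centre of a loose steel gauge block, 30 x 9 x 25 mm high, standing on the desk; leave it.
- ring_gauge_mid (a point): Centre of a loose steel ring gauge, 49 mm across, 15 mm high, lying on the desk; leave it.
Mind the look-alikes: they are no part of the job. Of the things that look like the cabinet, the larger one is meant.

How it is judged (in metres and radians):
On the way, in this order (a step that is already met when the one before it is completed fails the run):
1. the drawer is pushed fully home (within 3 mm) with the tray still standing on the desk (value of joint kit_drawer below 0.003 m and height (world z) of tray below 0.01 m), for 0.2 s.
2. the tray is lifted clear of the desk with the ball in its pocket (height (world z) of tray above 0.03 m and distance between ball_center and pocket below 0.008 m and contact force between the fingers and tray above 1 N), for 0.2 s.
3. the tray is held level and still over the camera (horizontal distance between pocket and lens below 0.015 m and z of pocket in the frame of lens between 0.04 and 0.095 m and angle between pocket's own z axis and vertical below 0.1 rad and distance between ball_center and pocket below 0.008 m and linear speed of tray below 0.02 m/s and contact force between the fingers and tray above 1 N), for 0.3 s.
At the end, for the whole second after the job is handed in: Drawer home within 3 mm; the gripper holds the tray clear of cabinet and camera, level within 0.1 rad, slower than 0.02 m/s; ball in its pocket; pocket within 15 mm sideways of the glass's middle, the ball's resting centre 40 to 95 mm above the glass (all of step 3 and value of joint kit_drawer below 0.003 m and contact force between tray and cabinet below 0.1 N and contact force between tray and viewer below 0.1 N); the arm keeps its last pose, push and grip.
It fails at once if the ball leaves its pocket (distance between ball_center and pocket above 0.012 m).
It fails at once if the tray is tipped by more than 0.5 rad (angle between pocket's own z axis and vertical above 0.5 rad).
It fails at once if the eraser, gauge block or ring gauge is shifted by more than 30 mm (distance of any of eraser_mid, gauge_block_mid, ring_gauge_mid from where it was at the start of the episode above 0.03 m).
It also fails if it takes over 58 s, if anything falls off the work surface, if the arm or the gripper's body presses on something with over 40 N, if the wrist force passes 120 N, or if a joint passes its speed limit or range.

## Working session

There is one attempt and no reset: what is moved stays moved. The work goes in short steps, Python scripts to look and compute and a tool call to move; the robot and the scene stay as the last step left them, time stands still between calls to the robot, and variables do not carry over. Pictures are saved under pics/ and viewed, about 8 in all and at most 12, crops included, and the job is handed in when it is done.

Besides the shell and the picture viewer there is one more tool, called after "Call:" in YAML: its name, and indented under it one key for each argument. apply_moves: Moves the arm, as the interface text tells. Its arguments: {"type":"object","properties":{"commands":{"type":"array","items":{"type":"array"}},"newtons":{"type":"number"}},"required":["commands"]}

```bash
mkdir -p pics; ls
python3 - <<'E'
from rig import arm, imaging
import cv2,numpy as np
np.set_printoptions(precision=4,suppress=True)
print(arm.state(), arm.finger_overhang)
for n in("scene","top"):
    p=imaging.camera_params(n);print(n,p)
    im=imaging.camera(n);cv2.imwrite(f"pics/{n}0.png",im[...,::-1])
E
```

```text
pics
{'clock': 0.0, 'joint_pos': array([ 1.5856,  0.3855,  0.0066, -0.0005, -1.194 , -0.2586]), 'joint_velocities': array([ 0.0003, -0.0016, -0.0009, -0.0002,  0.0008, -0.0011]), 'effort': array([ -0.0012, -39.0663,  18.7399,   4.22  ,   0.0109,  -0.0002]), 'tcp_pos': array([150.6956, 605.9065, 200.1789]), 'ee_rot': array([ 1.9336, -2.474 ,  0.0021]), 'wrist_force': array([-0.2665,  0.045 ,  1.6285]), 'torque': array([-0.0046, -0.0228, -0.0157]), 'opening': 86.95313641288708} 8.0
scene {'fx': 486.72887521223277, 'fy': 486.72887521223277, 'cx': 267.1888850989564, 'cy': 190.68304069853488, 'cam_to_world': array([[   0.82  ,    0.4072,   -0.4023,   77.9084],
       [  -0.572 ,    0.5565,   -0.6026, -752.7325],
       [  -0.0215,    0.7242,    0.6892,  861.2874],
       [   0.    ,    0.    ,    0.    ,    1.    ]])}
top {'fx': 465.3401695174355, 'fy': 465.3401695174355, 'cx': 251.85349785868482, 'cy': 182.46733079415003, 'cam_to_world': array([[  -0.0014,    0.9929,   -0.1187,  382.8049],
       [  -1.    ,   -0.0005,    0.0079,  -33.8025],
       [   0.0078,    0.1187,    0.9929, 1231.3303],
       [   0.    ,    0.    ,    0.    ,    1.    ]])}
```

View pics/scene0.png

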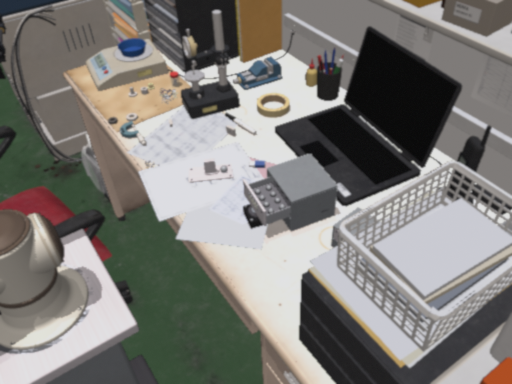

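View pics/top0.png

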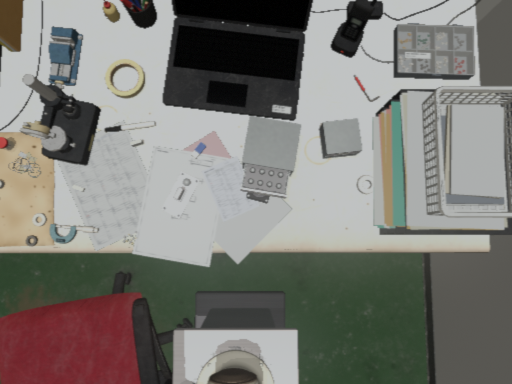

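The scene view shows the grey cabinet at about (305,190), its open drawer at (265,200) and the tray at about (210,170). In the top view the cabinet is at (272,145), the drawer at (267,180) and the black camera edge at (258,197). The tray is at about (182,193), and a smaller look-alike cabinet is at (340,138). Next I'll take close crops.

```bash
cat > h.py <<'E'
from rig import arm, imaging
import cv2,numpy as np
from scipy.optimize import least_squares
np.set_printoptions(precision=3,suppress=True)
P={n:imaging.camera_params(n) for n in("scene","top")}
def proj(n,X):
    p=P[n];T=np.linalg.inv(p["cam_to_world"]);X=np.atleast_2d(X)
    c=X@T[:3,:3].T+T[:3,3]
    return np.c_[p["cx"]+p["fx"]*c[:,0]/-c[:,2], p["cy"]-p["fy"]*c[:,1]/-c[:,2]]
def ray(n,u,v):
    p=P[n];d=np.array([(u-p["cx"])/p["fx"],-(v-p["cy"])/p["fy"],-1]);M=p["cam_to_world"]
    return M[:3,3],M[:3,:3]@d
def onz(n,u,v,z):
    o,d=ray(n,u,v);return o+d*(z-o[2])/d[2]
def tri(a,b):
    X=least_squares(lambda X:np.r_[proj("scene",X)[0]-a,proj("top",X)[0]-b],onz("top",*b,20)).x
    return X,np.r_[proj("scene",X)[0]-a,proj("top",X)[0]-b]
def crop(n,name,x0,y0,x1,y1,s):
    im=imaging.camera(n)[...,::-1];c=cv2.resize(im[y0:y1,x0:x1],None,fx=s,fy=s,interpolation=cv2.INTER_CUBIC)
    for x in range(-(-x0//10)*10,x1,10): cv2.putText(c,str(x),(int((x-x0)*s),9),0,.3,(0,0,255),1);cv2.line(c,(int((x-x0)*s),10),(int((x-x0)*s),16),(0,0,255),1)
    for y in range(-(-y0//10)*10,y1,10): cv2.putText(c,str(y),(0,int((y-y0)*s)+3),0,.3,(0,0,255),1);cv2.line(c,(20,int((y-y0)*s)),(26,int((y-y0)*s)),(0,0,255),1)
    return c
E
python3 - <<'E'
from h import *
a=crop("top","",150,110,310,220,5)
cv2.imwrite("pics/t1.png",a)
a=crop("scene","",180,145,340,245,5)
cv2.imwrite("pics/s1.png",a)
E
```

```text
(no output)
```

View pics/t1.png

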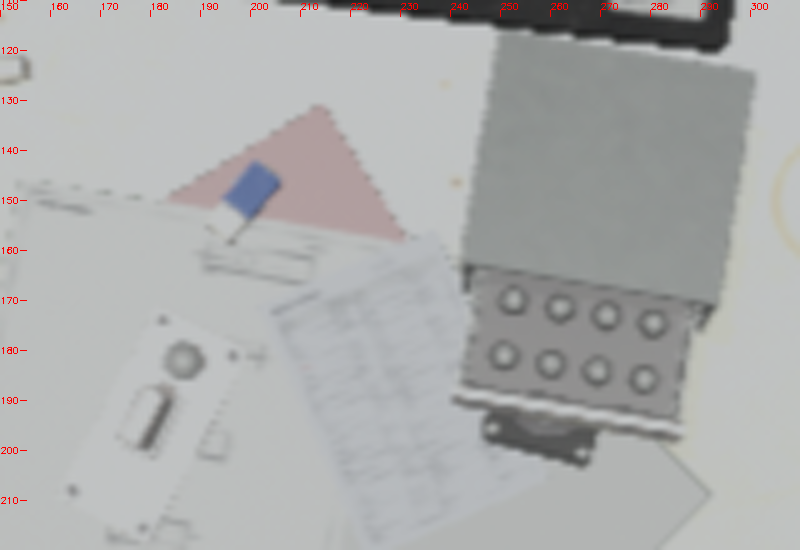

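View pics/s1.png

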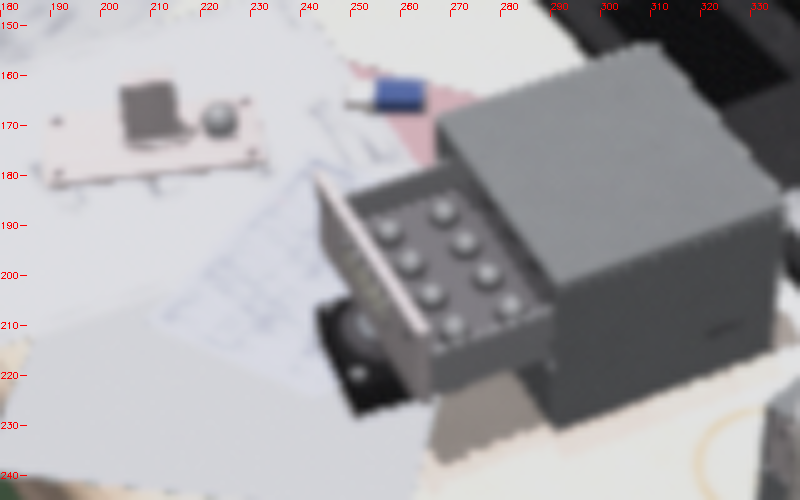

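Run:
```python
from h import *
def Rz(a): c,s=np.cos(a),np.sin(a);return np.array([[c,-s,0],[s,c,0],[0,0,1]])
L=[-60,65,100];cab=[([-60,65,100],(267.5,168.5),(242.5,163)),([-60,-65,100],(291,202),(291.5,171)),([60,65,100],(310,153.5),(249,116)),([60,-65,100],(335,186),(299.5,123.5)),([-60,-65,0],(291.5,231),None)]
for l,a,b in cab[:4]: print("cab",l,*tri(a,b))
def res(q):
    r=[]
    for l,a,b in cab:
        X=Rz(q[2])@l+[q[0],q[1],0]
        r+=list(proj("scene",X)[0]-a)
        if b: r+=list(proj("top",X)[0]-b)
    dr=[([-60-q[3],59,93],(243.5,180),(240.5,190)),([-60-q[3],-59,93],(265.5,211),(286.5,198))]
    for l,a,b in dr:
        X=Rz(q[2])@l+[q[0],q[1],0]
        r+=list(proj("scene",X)[0]-a)+list(proj("top",X)[0]-b)
    return np.array(r)
s=least_squares(res,[470,-60,-.1,70]);q=s.x;print("cab",q);print(s.fun)
R=Rz(q[2]);c=np.r_[q[:2],0];print("lens est",R@[-115,0,32]+c,"front",R@[-60-q[3],0,68]+c)
h=[((228,165.5),(181,174)),((230,175.5),(195,181)),((190.5,169.5),(163,208)),((191,179.5),(177,215.5))]
H=np.array([tri(a,b)[0] for a,b in h]);print("holes",H,"mean",H.mean(0))
ht=np.array([onz("top",*b,5.5) for a,b in h]);hs=np.array([onz("scene",*a,5.5) for a,b in h])
for g in(ht,hs):
    d=g[:2].mean(0)-g[2:].mean(0);print("tray c",g.mean(0),"yaw",np.arctan2(d[1],d[0]),"len",np.linalg.norm(d))
b=tri((223.5,169),(185,182));print("ball",b,"top13",onz("top",185,182,13),"sc",onz("scene",223.5,169,13))
print("fin top corner scene",onz("scene",204.5,163,49.5),onz("scene",215,162,49.5))
im=imaging.camera("scene")
```

```text
cab [-60, 65, 100] [568.133 -20.434  96.026] [-0.493  0.107  0.232 -0.465]
cab [-60, -65, 100] [ 548.272 -141.452   92.041] [-0.282  0.065  0.147 -0.284]
cab [60, 65, 100] [686.382 -36.186  95.534] [-0.155  0.039  0.078 -0.142]
cab [60, -65, 100] [ 664.728 -160.797   92.478] [ 1.181 -0.317 -0.654  1.15 ]
cab [615.02  -91.638  -0.157  63.66 ]
[-1.86  -1.31  -0.749  0.169  0.161 -0.685  2.501  0.323 -0.549 -0.942
  0.329  0.155  2.5   -1.555  1.447  0.652 -0.867  0.407 -1.035 -0.939
 -0.373 -0.734 -1.327  0.204  1.075 -1.301]
lens est [501.43  -73.684  32.   ] front [492.877 -72.332  68.   ]
holes [[552.464 145.687  -0.904]
 [534.395 107.734  -0.744]
 [461.662 191.713  -0.823]
 [442.283 153.942   0.582]] mean [497.701 149.769  -0.472]
tray c [497.33  148.797   5.5  ] yaw -0.46831577541102104 len 101.76254416856145
tray c [494.555 143.601   5.5  ] yaw -0.47477231836730194 len 101.90174492866886
ball (array([530.68 , 133.475,   6.1  ]), array([-0.021,  0.004,  0.009, -0.019])) top13 [529.796 132.555  13.   ] sc [527.081 126.305  13.   ]
fin top corner scene [480.305 137.937  49.5  ] [504.289 125.245  49.5  ]
```

```bash
cat >> h.py <<'E'
from scipy.spatial.transform import Rotation as Ro
def go(xyz,ang,s=None):
    """total shift in current tool axes (cm), and turn about tool axes, to reach xyz with tool x at world angle ang, pointing down"""
    s=s or arm.state();R=Ro.from_rotvec(s["ee_rot"]);c,n=np.cos(ang),np.sin(ang)
    T=Ro.from_matrix(np.c_[[c,n,0],[n,-c,0],[0,0,-1]])
    print("t",s["clock"],"tcp",s["tcp_pos"],"f",s["wrist_force"],"op",s["opening"],"xang",np.arctan2(*R.as_matrix()[1::-1,0]))
    print("shift cm (tool now)",R.inv().apply(np.array(xyz)-s["tcp_pos"])/10,"(tool target)",T.inv().apply(np.array(xyz)-s["tcp_pos"])/10,"turn",(R.inv()*T).as_rotvec())
E
python3 - <<'E'
from h import *
print(Ro.from_rotvec(arm.state()["ee_rot"]).as_matrix())
for a in(-.157+np.pi/2,-.157-np.pi/2): go([430,-62,150],a)
E
```

```text
[[-0.241 -0.97  -0.   ]
 [-0.97   0.241 -0.001]
 [ 0.001 -0.    -1.   ]]
t 0.25 tcp [150.809 606.244 200.746] f [0.166 0.324 0.586] op 87.22804114778879 xang -1.8147025026468786
shift cm (tool now) [ 58.099 -43.23    5.135] (tool target) [-61.637  38.024   5.075] turn [-0.001  0.     3.055]
t 0.25 tcp [150.809 606.244 200.746] f [0.166 0.324 0.586] op 87.22804114778879 xang -1.8147025026468786
shift cm (tool now) [ 58.099 -43.23    5.135] (tool target) [ 61.637 -38.024   5.075] turn [-0.    -0.001 -0.087]
```

Call:
apply_moves:
  commands:
    - [0, [4.0, -3.5, 0], [0, 0, -0.087]]
    - [0, [4.6, -4.0, 0], [0, 0, 0]]
    - [0, [4.6, -4.0, 0], [0, 0, 0]]
    - [0, [4.6, -4.0, 0], [0, 0, 0]]
    - [0, [4.6, -4.0, 0], [0, 0, 0]]
    - [0, [4.6, -4.0, 0], [0, 0, 0]]
    - [0, [4.6, -4.0, 0], [0, 0, 0]]
    - [0, [4.6, -4.0, 0], [0, 0, 0]]
  newtons: 20

```text
clock: 1.25
tcp_pos: [402.1, 195.8, 201.6]
ee_rot: [-2.041, 2.387, 0.0]
wrist_force: [0.3, 0.8, 0.5]
opening: 15.2
```

Run:
```python
from h import *
go([430,-62,150],-.157-np.pi/2)
```

```text
t 1.25 tcp [402.134 195.772 201.612] f [0.293 0.816 0.463] op 15.183215123455653 xang -1.726951065668464
shift cm (tool now) [25.034 -6.758  5.145] (tool target) [25.025 -6.783  5.161] turn [-0.001  0.001  0.001]
```

Call:
apply_moves:
  commands:
    - [0, [5.0, -1.2, 1.0], [0, 0, 0]]
    - [0, [5.0, -1.2, 1.0], [0, 0, 0]]
    - [0, [5.0, -1.2, 1.0], [0, 0, 0]]
    - [0, [5.0, -1.2, 1.0], [0, 0, 0]]
    - [0, [5.0, -1.2, 1.0], [0, 0, 0]]
    - [0, [0, 0, 1.5], [0, 0, 0]]
    - [0, [0, 0, 1.0], [0, 0, 0]]
    - [0, [0, 0, 0], [0, 0, 0]]

```text
clock: 2.25
tcp_pos: [421.2, -58.6, 125.7]
ee_rot: [2.041, -2.387, -0.001]
wrist_force: [-0.6, 0.3, 0.0]
opening: 0.1
```

Run:
```python
from h import *
a=crop("top","",200,150,310,240,4)
b=crop("scene","",180,135,310,250,4)
s=arm.state();t=s["tcp_pos"]
print("proj tip",[proj(n,t-[0,0,8]) for n in("top","scene")],[proj(n,t) for n in("top","scene")])
w=np.zeros((max(len(a),len(b)),a.shape[1]+b.shape[1],3),np.uint8);w[:len(a),:a.shape[1]]=a;w[:len(b),a.shape[1]:]=b
cv2.imwrite("pics/c2.png",cv2.resize(w,None,fx=.8,fy=.8,interpolation=cv2.INTER_AREA))
go([493,-72.3,68],-.157-np.pi/2)
```

```text
proj tip [array([[258.415, 221.509]]), array([[222.074, 195.804]])] [array([[258.489, 221.39 ]]), array([[221.761, 193.179]])]
t 2.35 tcp [422.076 -58.226 126.633] f [ 0.112  0.279 -0.236] op 0.04245547401179596 xang -1.7259950309015022
shift cm (tool now) [ 0.295 -7.22   5.868] (tool target) [ 0.281 -7.225  5.863] turn [-0.001  0.     0.002]
```

View pics/c2.png

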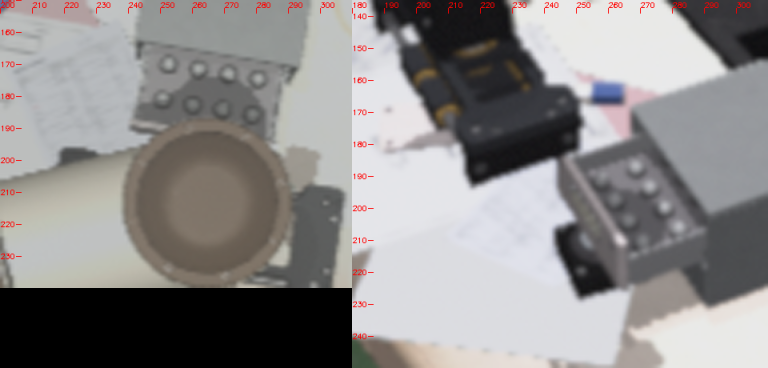

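The top view shows the drawer front hidden behind the wrist flange. In the scene view the gripper body is at about (232,170), short of the drawer front at (262,205), with the black camera at (258,212). The way in front of the drawer is clear, so I'll go down and push.

Call:
apply_moves:
  commands:
    - [0, [0.3, 0, 3.0], [0, 0, 0]]
    - [0, [0, 0, 3.0], [0, 0, 0]]
    - [0, [0, -2.0, 0], [0, 0, 0]]
    - [0, [0, -2.0, 0], [0, 0, 0]]
    - [0, [0, -1.0, 0], [0, 0, 0]]
    - [0, [0, -1.0, 0], [0, 0, 0]]
    - [0, [0, -1.0, 0], [0, 0, 0]]
    - [0, [0, 0, 0], [0, 0, 0]]

```text
clock: 3.35
tcp_pos: [491.1, -72.7, 66.4]
ee_rot: [-2.04, 2.388, -0.001]
wrist_force: [-0.4, 0.0, -0.2]
opening: 0.8
```

Run:
```python
from h import *
go([556,-82.3,68],-.157-np.pi/2)
t=np.array([422,-58.4,126.3]);c,n=np.cos(-1.727),np.sin(-1.727)
for s in(-1,1): print("body corner exp",proj("scene",t+95*np.array([c,n,0])+s*37.5*np.array([n,-c,0])+[0,0,62]))
```

```text
t 3.35 tcp [491.111 -72.708  66.385] f [-0.368  0.008 -0.201] op 0.8354701406038036 xang -1.7275399084775087
shift cm (tool now) [-0.066 -6.559 -0.155] (tool target) [-0.067 -6.559 -0.162] turn [-0.001  0.     0.   ]
body corner exp [[254.508 194.358]]
body corner exp [[219.542 206.617]]
```

Call:
apply_moves:
  commands:
    - [0, [0, -1.0, 0], [0, 0, 0]]
    - [0, [0, -1.0, 0], [0, 0, 0]]
    - [0, [0, -1.0, 0], [0, 0, 0]]
    - [0, [0, -0.5, 0], [0, 0, 0]]

```text
clock: 3.85
tcp_pos: [525.8, -78.4, 66.2]
ee_rot: [-2.04, 2.389, -0.0]
wrist_force: [-0.2, 0.0, 0.5]
opening: 0.1
```

Call:
apply_moves:
  commands:
    - [0, [0, -0.5, 0], [0, 0, 0]]
    - [0, [0, -0.5, 0], [0, 0, 0]]
    - [0, [0, 0, 0], [0, 0, 0]]

```text
clock: 4.22
tcp_pos: [535.7, -79.6, 66.4]
ee_rot: [-2.04, 2.387, -0.001]
wrist_force: [0.1, 0.6, 0.5]
opening: 0.7
```

Call:
apply_moves:
  commands:
    - [0, [0, -0.4, 0], [0, 0, 0]]
    - [0, [0, -0.3, 0], [0, 0, 0]]

```text
clock: 4.47
tcp_pos: [539.4, -80.5, 66.2]
ee_rot: [2.038, -2.386, -0.006]
wrist_force: [-6.1, 3.1, 5.0]
opening: 0.2
```

Call:
apply_moves:
  commands:
    - [0, [0, -0.3, 0], [0, 0, 0]]
    - [0, [0, 0, 0], [0, 0, 0]]

```text
clock: 4.72
tcp_pos: [545.8, -81.2, 66.6]
ee_rot: [-2.04, 2.387, -0.002]
wrist_force: [-0.1, 0.4, -0.1]
opening: 0.2
```

Run:
```python
from h import *
go([556,-82.3,68],-.157-np.pi/2)
a=crop("scene","",200,130,340,250,5)
cv2.imwrite("pics/c3.png",a)
```

```text
t 4.725 tcp [545.777 -81.191  66.555] f [-0.147  0.354 -0.131] op 0.2219298454565916 xang -1.7271066794350993
shift cm (tool now) [-0.05  -1.027 -0.142] (tool target) [-0.05  -1.027 -0.144] turn [-0.002  0.     0.001]
```

View pics/c3.png

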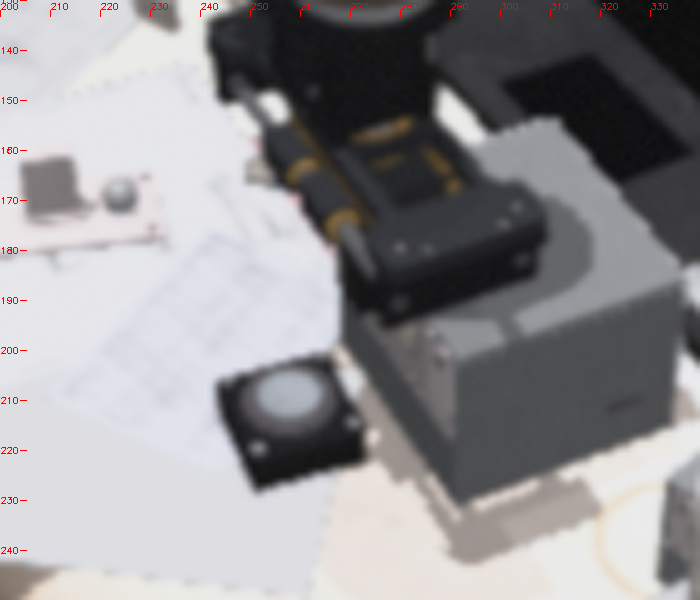

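The drawer looks flush: the front edge now runs (268,195)–(290,203). The glass is fully visible, centred near (256,208). I'll press a little further to confirm it is against the hard stop.

Call:
apply_moves:
  commands:
    - [0, [0, -0.3, 0], [0, 0, 0]]
    - [0, [0, -0.2, 0], [0, 0, 0]]
    - [0, [0, 0, 0], [0, 0, 0]]

```text
clock: 5.15
tcp_pos: [546.4, -81.9, 65.9]
ee_rot: [2.036, -2.386, -0.008]
wrist_force: [-7.6, 3.3, 6.0]
opening: 0.2
```

Confirmed: the TCP did not advance against about 8 N. I'll back off, rise and head for the tray.

Call:
apply_moves:
  commands:
    - [0, [0, 2.0, 0], [0, 0, 0]]
    - [0, [0, 4.0, 0], [0, 0, 0]]
    - [60, [0, 0, -4.0], [0, 0, 0]]
    - [60, [-1.0, 0, -4.0], [0, 0, 0.157]]
    - [60, [-4.0, 0, 0], [0, 0, 0.157]]
    - [60, [-5.0, 0, 0], [0, 0, 0]]
    - [60, [-5.0, 0, 0], [0, 0, 0]]
    - [60, [0, 0, 0], [0, 0, 0]]

```text
clock: 6.15
tcp_pos: [551.7, 67.0, 146.1]
ee_rot: [-1.646, 2.674, -0.001]
wrist_force: [-1.0, -0.3, 0.4]
opening: 49.1
```

Run:
```python
from h import *
go([497.5,149,110],-2.042)
a=crop("top","",150,110,310,220,5);cv2.imwrite("pics/t4.png",a)
```

```text
t 6.15 tcp [551.675  67.036 146.137] f [-1.034 -0.284  0.437] op 49.09165547956335 xang -2.037948324720965
shift cm (tool now) [-4.873  8.534  3.606] (tool target) [-4.844  8.548  3.614] turn [-0.002  0.001  0.004]
```

View pics/t4.png

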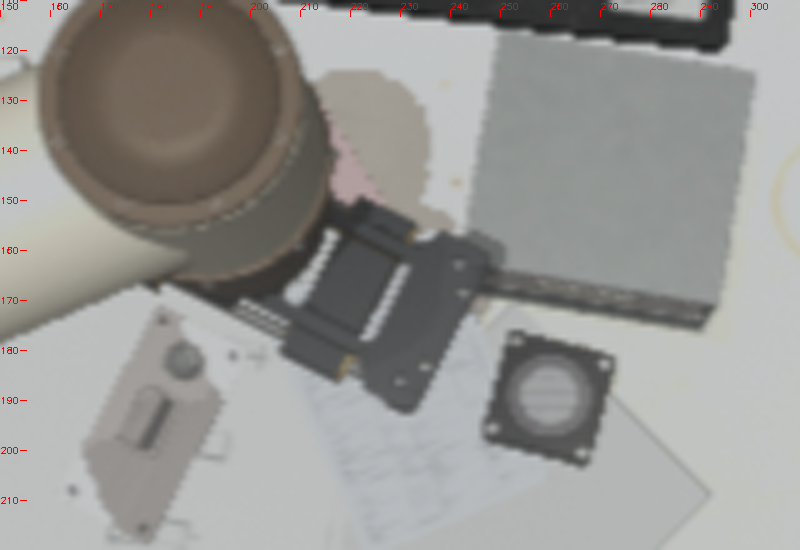

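Run:
```python
from h import *
t=lambda x,y,x0=150,y0=110:((x+.5)/5-.5+x0,(y+.5)/5-.5+y0)
s=lambda x,y:t(x,y,180,145)
h=[(s(245,100),t(163,320)),(s(252,153),t(233,356)),(s(57,121),t(73,490)),(s(58,173),t(143,527))]
H=np.array([tri(a,b)[0] for a,b in h]);print(H,H.mean(0))
for g in(np.array([onz("top",*b,5.5) for a,b in h]),np.array([onz("scene",*a,5.5) for a,b in h])):
    d=g[:2].mean(0)-g[2:].mean(0);print("tray c",g.mean(0),"yaw",np.arctan2(d[1],d[0]),"len",np.linalg.norm(d))
print("ball",tri(s(218,120),t(185,360)),onz("top",*t(185,360),13))
g=(t(291,395,200,130),t(549,396));print("lens",tri(*g),onz("top",*g[1],32),onz("scene",*g[0],32))
for a,b in [((437,118),(466,263)),((560,286),(709,305))]: print("cab front top",tri(s(a[0],a[1]),t(*b)),onz("top",*t(*b),100))
print("fin top scene ctr", onz("scene",*s(148,85),49.5))
```

```text
[[552.608 141.708   5.016]
 [533.667 104.431   3.296]
 [462.126 187.747   4.287]
 [442.595 150.606   4.115]] [497.749 146.123   4.178]
tray c [498.321 145.648   5.5  ] yaw -0.4703471176503044 len 101.44373206887398
tray c [496.395 145.03    5.5  ] yaw -0.4703636986082772 len 101.92649421921905
ball (array([529.595, 129.193,  11.475]), array([ 0.594, -0.109, -0.247,  0.544])) [530.856 128.361  13.   ]
lens (array([509.913, -62.989,  29.344]), array([ 0.012, -0.003, -0.006,  0.012])) [509.665 -62.94   32.   ] [508.505 -65.18   32.   ]
cab front top (array([568.478, -20.472,  97.25 ]), array([ 0.123, -0.027, -0.058,  0.116])) [568.317 -20.647 100.   ]
cab front top (array([ 549.632, -141.41 ,   91.746]), array([-0.408,  0.094,  0.212, -0.411])) [ 547.403 -140.097  100.   ]
fin top scene ctr [492.946 135.584  49.5  ]
```

The top view shows the drawer closed, the glass at (259.8,189.2) and the tray still in place, with its ball at (187,182). My earlier column readings were about 1.5 px low. Corrected, the heights agree with the text (plate 4–5 mm, ball 11.5, glass 29). The tray is at (497.5,145.5) with yaw -0.47.

What could be confused, by top-view pixel:
- **Cabinet:** the larger grey one (272,145), not the small one (340,138).
- **Tray:** the plate with fin and ball (180,195).
- **Glass:** (260,189).

The crop confirms all three.

Call:
apply_moves:
  commands:
    - [75, [-1.5, 2.8, 1.0], [0, 0, 0.001]]
    - [75, [-1.5, 2.8, 1.0], [0, 0, 0]]
    - [75, [-1.55, 2.8, 1.0], [0, 0, 0]]
    - [75, [0, 0, 3.0], [0, 0, 0]]
    - [75, [0, 0, 0], [0, 0, 0]]
    - [75, [0, 0, 0], [0, 0, 0]]

```text
clock: 6.95
tcp_pos: [496.2, 142.5, 87.2]
ee_rot: [-1.639, 2.679, -0.001]
wrist_force: [1.2, -0.7, 0.6]
opening: 65.5
```

Run:
```python
from h import *
go([497.5,145.5,23],-2.041)
a=crop("scene","",160,110,280,200,6);cv2.imwrite("pics/s5.png",a)
```

```text
t 6.95 tcp [496.195 142.46   87.171] f [ 1.167 -0.694  0.552] op 65.476051662207 xang -2.0432535146429966
shift cm (tool now) [-0.325  0.03   6.417] (tool target) [-0.33   0.021  6.417] turn [-0.001  0.001 -0.002]
```

View pics/s5.png

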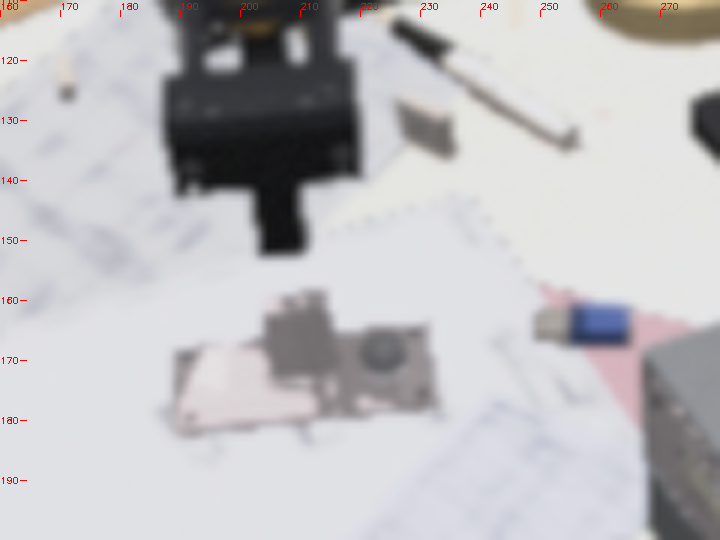

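The scene view shows the near finger at (207,148), in line above the fin at (211,167). The ball is at (224,168) and the gauge block at (231,131) is well clear. I'll go down and grip.

Call:
apply_moves:
  commands:
    - [75, [-0.3, 0, 2.0], [0, 0, 0]]
    - [75, [0, 0, 2.0], [0, 0, 0]]
    - [75, [0, 0, 1.5], [0, 0, 0]]
    - [75, [0, 0, 0.9], [0, 0, 0]]
    - [50, [0, 0, 0], [0, 0, 0]]
    - [30, [0, 0, 0], [0, 0, 0]]
    - [18, [0, 0, 0], [0, 0, 0]]
    - [18, [0, 0, 0], [0, 0, 0]]
  newtons: 15

```text
clock: 8.0
tcp_pos: [497.0, 145.8, 22.6]
ee_rot: [-1.64, 2.678, 0.0]
wrist_force: [-0.6, 0.0, 0.5]
opening: 33.1
```

Call:
apply_moves:
  commands:
    - [14, [0, 0, 0], [0, 0, 0]]
    - [11, [0, 0, 0], [0, 0, 0]]
    - [8, [0, 0, 0], [0, 0, 0]]
    - [0, [0, 0, 0], [0, 0, 0]]
    - [0, [0, 0, 0], [0, 0, 0]]
    - [0, [0, 0, 0], [0, 0, 0]]
  newtons: 25

```text
clock: 8.75
tcp_pos: [497.1, 145.9, 22.4]
ee_rot: [-1.641, 2.678, 0.0]
wrist_force: [1.1, 1.4, -0.3]
opening: 11.5
```

Call:
apply_moves:
  commands:
    - [0, [0, 0, -0.2], [0, 0, 0]]
    - [0, [0, 0, -0.4], [0, 0, 0]]
    - [0, [0, 0, -0.6], [0, 0, 0]]
    - [0, [0, 0, -0.8], [0, 0, 0]]
    - [0, [0, 0, -1.0], [0, 0, 0]]
    - [0, [0, 0, -1.0], [0, 0, 0]]
    - [0, [0, 0, -1.0], [0, 0, 0]]
    - [0, [0, 0, -1.0], [0, 0, 0]]
  newtons: 30

```text
clock: 9.75
tcp_pos: [496.8, 145.7, 83.0]
ee_rot: [-1.641, 2.679, 0.0]
wrist_force: [0.0, -0.3, -2.1]
opening: 11.4
```

Call:
apply_moves:
  commands:
    - [0, [0, 0, -0.8], [0, 0, 0]]
    - [0, [0, 0, -0.6], [0, 0, 0]]
    - [0, [0, 0, -0.4], [0, 0, 0]]
    - [0, [0, 0, -0.2], [0, 0, 0]]
    - [0, [0, 0, 0], [0, 0, 0]]

```text
clock: 10.38
tcp_pos: [496.7, 145.6, 102.2]
ee_rot: [1.641, -2.679, -0.0]
wrist_force: [0.1, 0.5, -1.5]
opening: 11.6
```

Run:
```python
from h import *
go([509-32.1,-63.5+16.3,102],-2.041)
a=crop("scene","",160,110,300,220,5);cv2.imwrite("pics/s6.png",a)
```

```text
t 10.375 tcp [496.731 145.643 102.175] f [ 0.063  0.475 -1.461] op 11.60689871678158 xang -2.0426300826361317
shift cm (tool now) [18.079 -6.999  0.02 ] (tool target) [18.09  -6.969  0.017] turn [ 0.    -0.    -0.002]
```

View pics/s6.png

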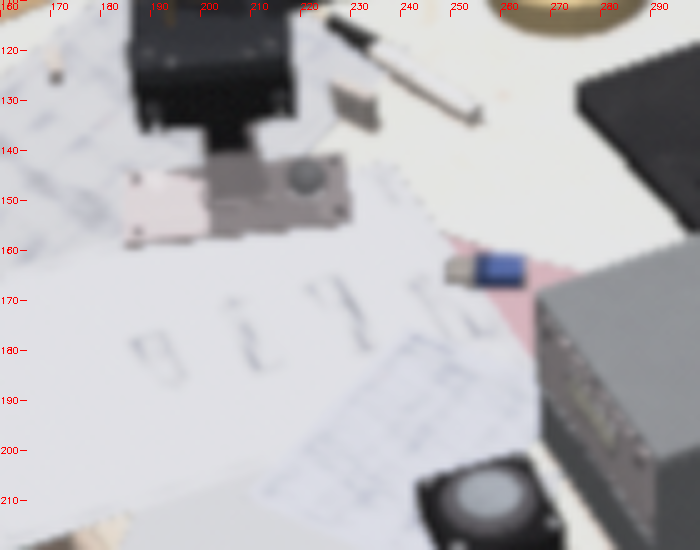

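The tray is up and level at (206,150), the ball is in its pocket at (219,145), and the drawer is flush. I'll carry it with a smooth ramp.

Call:
apply_moves:
  commands:
    - [0, [0.3, -0.12, 0], [0, 0, 0]]
    - [0, [0.6, -0.23, 0], [0, 0, 0]]
    - [0, [1.0, -0.39, 0], [0, 0, 0]]
    - [0, [1.4, -0.54, 0], [0, 0, 0]]
    - [0, [1.7, -0.66, 0], [0, 0, 0]]
    - [0, [1.9, -0.74, 0], [0, 0, 0]]
    - [0, [2.0, -0.77, 0], [0, 0, 0]]
    - [0, [2.0, -0.77, 0], [0, 0, 0]]

```text
clock: 11.42
tcp_pos: [484.5, 27.7, 102.3]
ee_rot: [1.64, -2.68, -0.0]
wrist_force: [0.5, 0.2, -2.5]
opening: 11.4
```

Call:
apply_moves:
  commands:
    - [0, [1.9, -0.74, 0], [0, 0, 0]]
    - [0, [1.7, -0.66, 0], [0, 0, 0]]
    - [0, [1.4, -0.54, 0], [0, 0, 0]]
    - [0, [1.0, -0.39, 0], [0, 0, 0]]
    - [0, [0.7, -0.27, 0], [0, 0, 0]]
    - [0, [0.4, -0.15, 0], [0, 0, 0]]
    - [0, [0.1, -0.03, 0], [0, 0, 0]]
    - [0, [0, 0, 0], [0, 0, 0]]

```text
clock: 12.42
tcp_pos: [477.0, -47.2, 102.2]
ee_rot: [-1.641, 2.679, -0.0]
wrist_force: [-0.0, -0.1, -1.8]
opening: 11.6
```

Run:
```python
from h import *
go([509-32.1,-63.5+16.3,102],-2.041)
s=arm.state()["tcp_pos"];b=s+[32.1,-16.3,-10]
print("expected ball",b,proj("top",b),proj("scene",b),"lens-> px at ball height",proj("top",[509,-63.5,92]),proj("scene",[509,-63.5,92]))
a=crop("top","",210,150,310,240,4);b=crop("scene","",190,140,290,240,4)
w=np.zeros((400,800,3),np.uint8);w[:360,:400]=a;w[:400,400:]=b
cv2.imwrite("pics/c7.png",w)
```

```text
t 12.425 tcp [476.96  -47.163 102.246] f [-0.025 -0.074 -1.808] op 11.62070051227993 xang -2.0422324096791167
shift cm (tool now) [0.006 0.004 0.025] (tool target) [0.006 0.004 0.025] turn [-0.     0.    -0.001]
expected ball [509.06  -63.463  92.246] [[260.199 186.471]] [[256.669 189.749]] lens-> px at ball height [[260.211 186.506]] [[256.66  189.847]]
```

View pics/c7.png

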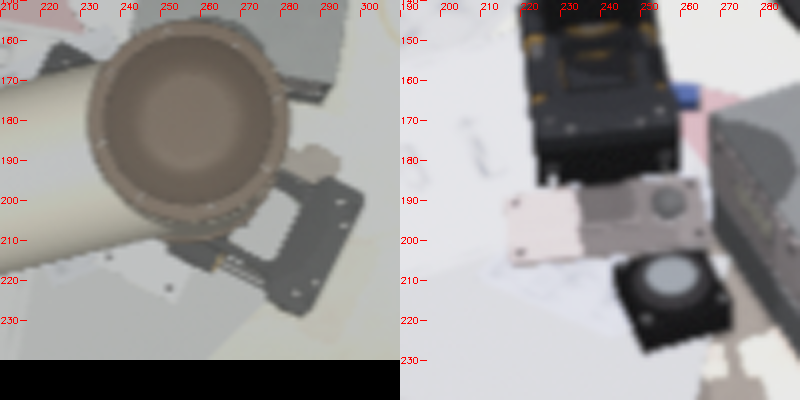

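In the scene crop the ball is at (256.4,190.1), where a ball centred over the glass should be at (256.7,189.8), and the tray is level with the drawer flush. The top view is blocked by the flange. I'll let it settle briefly, then hand in.

Call:
apply_moves:
  commands:
    - [0, [0, 0, 0], [0, 0, 0]]
    - [0, [0, 0, 0], [0, 0, 0]]
    - [0, [0, 0, 0], [0, 0, 0]]
    - [0, [0, 0, 0], [0, 0, 0]]
    - [0, [0, 0, 0], [0, 0, 0]]

```text
clock: 13.15
tcp_pos: [476.9, -47.4, 102.2]
ee_rot: [1.641, -2.679, 0.0]
wrist_force: [-0.0, 0.2, -1.2]
opening: 11.6
```

```bash
python3 -c "
from h import *
s=arm.state();print(s['clock'],s['tcp_pos'],s['joint_velocities'],s['opening'])
print(arm.close_job())"
```

```text
13.15 [476.871 -47.396 102.248] [ 0.001 -0.    -0.002  0.     0.001 -0.001] 11.62239972254049
the job is handed in; nothing more can be done
None
```

I pushed the drawer home, lifted the tray by its fin, carried it level over the camera and handed the job in at 13.2 s with the tray still held. The hand-in reports no verdict, so what follows comes from my own checks.

- **Drawer:** the catch gave a spike of about 6 N, then the drawer stopped hard at about 8 N. It looked flush with the cabinet in the later views.
- **Grip:** the fingers closed to 11.6 mm on the 12 mm fin, and the tray was level and still at the end.
- **Ball:** it was in its pocket in the last picture. It showed at (256.4,190.1), within half a pixel of where a ball centred over the glass should be. Its centre works out to about 60 mm above the glass.
- **Other items:** I planned no contact with the eraser, gauge block or ring gauge. The eraser and gauge block looked undisturbed in the views I took. I did not check the ring gauge again after the first pictures.

Three things did not fully agree or could not be checked:
- My first pixel columns were misread by about 1.5 px; I corrected them before the grasp.
- The glass measured about 51 mm in front of the cabinet and 10 mm to one side, against the text's "about 55 mm". I used the measured place.
- The wrist hid the ball from the top camera at the end, so the final centring rests on the scene view and the arm's reported position.

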